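# Vent the casting pot and take off its lid

## Robot

A 6-joint arm with a two-finger parallel gripper is mounted at the origin on the work surface. World frame = base frame: x ahead of the robot, y to its left, z up, the work surface at z = 0. Lengths are in mm, angles in rad, forces in N, time in s.
With the tool pointing down it reaches from about 300 to 775 mm from the base axis. Payload 14.6 kg.
Tool frame: the origin (TCP) lies midway between the tips of the shut fingers; the grasp point (between the pads) lies 19 mm behind it; y points along the fingers, z is the direction in which the jaws open and shut, and the axes are right-handed (so a half turn about y gives the same grasp; the last joint's range is limited). The gripper opens to 94 mm and grips with 3 to 60 N. Pads are 16 mm wide; open, the fingers measure 119 mm over their backs; the gripper's body (75 mm by 177 mm) begins 78 mm behind the grasp point.
Start: joints at [-1.276, 0.3, 1.521, -0, 1.321, -0.067], TCP at [194.669, -514.386, 173.746] pointing down, gripper open.
Joint ranges: [-3.03, 3.03], [-0.79, 2.21], [0.23, 2.52], [-1.04, 4.18], [0, 3.07], [-2.55, 2.55]. Speed limits (rad/s): [2.22, 2.22, 2.57, 3.14, 3.14, 3.14].

## Interface

Orientations are given as [roll, pitch, yaw] about the fixed x, y, z axes, in that order (R = Rz(yaw) Ry(pitch) Rx(roll)).
In Python, from cell import manip gives the robot as it stands.
- The arm moves only by the tool play_rows, never from a script. Its argument "series" is a list of rows, each a list of 3 entries, a list of its own where there are three numbers: the shift along the tool's x, y, z in m, then the turn about the tool's y in rad, then the closure, from 0 (fully open) to 1 (shut). In form: [[[dx, dy, dz], twist, grip], ...]. A call has 1 to 20 rows; each row is the pose to reach, as a shift and turn from the pose measured when the call began, along the tool's axes at that moment; what a row does not reach only later rows make up. A row lasts 1/10 s, in which the tool goes at most 50 mm and 8.59 degrees, less where a joint would pass 70% of its speed; a pose out of reach is approached as far as the arm can. A call with a gripper value outside its range is refused whole. The fingers move at their own pace and stop on an object; "squeeze" is the grip in N (left out, the last holds). Time passes only in rows, so rows that repeat a pose let the fingers close. It gives the time, the measured TCP pose, the force and the opening at its end, in the units of the state.
- manip.read_state(): the state, without advancing time (a new reading comes with each control period).
- manip.camera(name): name is "side" or "top"; returns the picture (480x640x3 uint8, red, green, blue); there is no depth.
- manip.camera_params(name): a dict with "K" (3x3 intrinsics, pixels), "rvec" (rotation vector, rad) and "tvec" (3), from world to camera coordinates, as OpenCV has them. Camera axes: x right, y down, z forward; pixel columns grow to the right and rows downward; lengths in mm; the calibration is good to about 2 mm. A picture is of the moment at which its call begins. camera_params takes no time and is no camera call.
- manip.sign_off(): hands the job in, once; it reports no verdict.
The state is a dict: "clock": time; "joints": joint angles; "qd": joint speeds; "effort": joint torques, N m; "eef_pos": TCP position; "eef_rot": TCP orientation; "wrist_force": force on the tool from outside, world axes, zero at the start; "moment": the same for the moment, N m; "finger_gap": finger opening in mm.
Only numpy, scipy, OpenCV 4.12 (cv2) and the standard library are available. Lean on these libraries where they do the work, as an engineer would, in place of code of your own. Each camera call takes 0.05 s, during which the arm holds its last target. There are 200 camera calls.

## Task

The resin mould in the model maker's vacuum pot is ready. First let the air in: turn the bar-handled vent tap on the lid clockwise a quarter turn, fully open, and do not pull at the lid before that. Then lift the lid off by its centre knob and set it down, not dropped, right way up on the middle of the round cork mat.

Things in the scene. Friction and masses are not known exactly. Their poses are not given: they have to be found in the camera images.
- vent_tap (a joint): Angle of the lid's vent tap, rad: 0 = shut (bar handle points at the knob), 1.571 = fully open at its stop (bar at right angles to that, in line with the brass nozzle below it). Grows clockwise seen from above; starts at 0 to 0.2. Friction about 0.06 N m; stays where it is left. Below about 0.7 the lid is held down hard; open, the lid is free.
- tap_grip (a point): Centre of the vent tap's bar handle, on its vertical turning axis, 138 mm above the table, 75 mm from the knob's axis. Plain steel bar 50 mm long, 12 wide, 20 high (10 above and below this point). x lies along the bar and turns with it, z up. Nozzle and valve body start 10 mm below it, the lid's plate lies 36 mm below. The round thing across the knob is a gauge, 44 mm wide: not the tap.
- lid_grip (a point): Centre of the black knob in the middle of the lid: 28 mm across, 27 high (this point half-way up). -x points to the tap, y across (clear both sides), z up. The clear plate, 202 mm across, is 41.5 mm below, the foot of the skirt 81.5 mm below. On the pot it is 143.5 mm above the table, on the cork mat 86.5. The skirt overlaps the pot by 28 mm: lift 100 mm straight up to clear everything.
- lid: The lid: clear round plate with black skirt, knob, tap and gauge, about 0.7 kg. Origin at the centre of the foot of its skirt; axes as lid_grip. It sits on a metal pot 184 mm across, 90 mm high, fixed to the table.
- cork_top (a point): Centre of the upper face of the round cork mat (220 mm across, 5 mm thick, fixed) on which the lid is set down. z up.
Mind the look-alikes: they are no part of the job. Several things have the shape of the lid; the one meant has the colours described above.

How it is judged:
By the outcome, as a careful person would: the job done as asked, in the order asked, and still so for the second after the job is handed in, with the robot touching nothing.
It also fails if it takes over 54 s, if anything falls off the work surface, if the arm or the gripper's body presses on something with over 40 N, if the wrist force passes 120 N, or if a joint passes its speed limit or range.

## Working session

There is one attempt and no reset: what is moved stays moved. The work goes in short steps, Python scripts to look and compute and a tool call to move; the robot and the scene stay as the last step left them, time stands still between calls to the robot, and variables do not carry over. Pictures are saved under pics/ and viewed, about 8 in all and at most 12, crops included, and the job is handed in when it is done.

Besides the shell and the picture viewer there is one more tool, called after "Emit:" in YAML: its name, and indented under it one key for each argument. play_rows: Moves the arm, as the interface text tells. Its arguments: {"type":"object","properties":{"series":{"type":"array","items":{"type":"array"}},"squeeze":{"type":"number"}},"required":["series"]}

```bash
mkdir -p pics
cat > h.py <<'E'
import numpy as np, cv2
from cell import manip
from scipy.spatial.transform import Rotation as Ro
def cam(n):
    p=manip.camera_params(n); K=np.array(p["K"],float); R=cv2.Rodrigues(np.array(p["rvec"],float))[0]; t=np.array(p["tvec"],float).ravel()
    return K,R,t
def ray(n,u,v):
    K,R,t=cam(n); d=R.T@np.linalg.solve(K,[u,v,1.]); return -R.T@t,d
def onz(n,u,v,z):
    c,d=ray(n,u,v); return c+d*(z-c[2])/d[2]
def proj(n,P):
    K,R,t=cam(n); q=K@(R@np.array(P,float)+t); return q[:2]/q[2]
def pose():
    s=manip.read_state(); return np.array(s["eef_pos"]),Ro.from_euler("xyz",s["eef_rot"]).as_matrix(),s
def snap(n,f):
    im=manip.camera(n); im=cv2.cvtColor(np.asarray(im),cv2.COLOR_RGB2BGR); cv2.imwrite("pics/"+f,im); return im
E
python3 - <<'E'
from h import *
snap("top","t0.png");snap("side","s0.png")
p,R,s=pose();print(p,R.round(3),s)
for n in("top","side"):
    K,Rr,t=cam(n);print(n,K.round(1).tolist(),(-Rr.T@t).round(),Rr.round(2).tolist())
E
```

```text
[ 194.58853794 -514.14726215  173.2447927 ] [[-0.935 -0.     0.354]
 [-0.354  0.001 -0.935]
 [-0.    -1.    -0.001]] {'clock': 0.1, 'joints': array([-1.27560824e+00,  3.00432177e-01,  1.52149340e+00, -1.20777380e-05,
        1.32071065e+00, -6.66181311e-02]), 'qd': array([-0.00042266, -0.00142558,  0.00048638,  0.00028827, -0.00047374,
       -0.00031252]), 'effort': array([ 5.52449983e-04, -5.32644761e+01, -3.53288734e+01,  7.09023373e-02,
        2.35253636e-02, -5.58266095e-05]), 'eef_pos': array([ 194.58853794, -514.14726215,  173.2447927 ]), 'eef_rot': array([-1.57183836e+00,  5.77963801e-05, -2.77978347e+00]), 'wrist_force': array([ 0.1496701 ,  0.03877853, -0.54656782]), 'moment': array([-0.03685931, -0.0332951 , -0.02568327]), 'finger_gap': 94.40479155778426}
top [[566.5, 0.0, 323.8], [0.0, 566.5, 235.6], [0.0, 0.0, 1.0]] [ 305.    2. 1008.] [[-0.02, -1.0, 0.03], [-0.99, 0.02, -0.13], [0.13, -0.03, -0.99]]
side [[454.7, 0.0, 321.2], [0.0, 454.7, 234.0], [0.0, 0.0, 1.0]] [130. 425. 734.] [[-0.83, -0.56, -0.0], [-0.43, 0.64, -0.64], [0.36, -0.53, -0.77]]
```

View pics/t0.png

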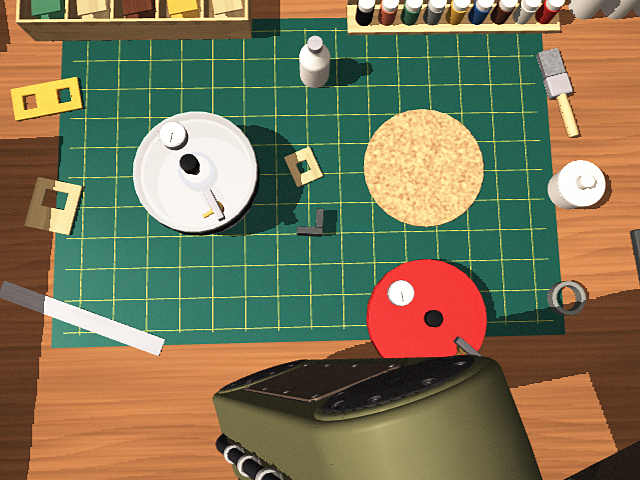

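View pics/s0.png

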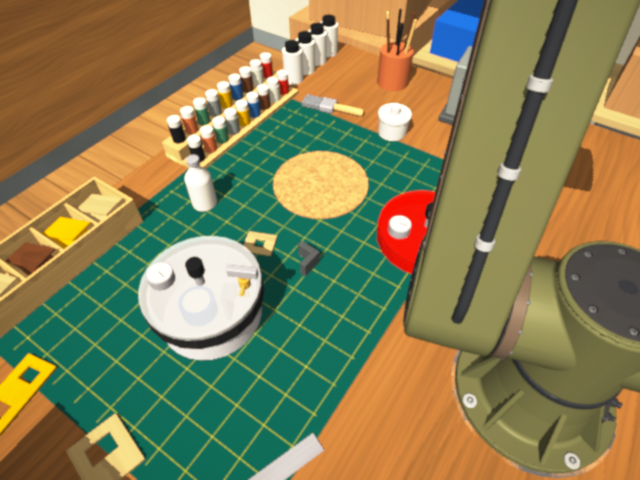

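The clear lid is at top (196,172), with its knob at (190,164), bar tap at about (214,203), brass nozzle at (209,212) and gauge at (173,135). In the side view the knob is at (196,268), the bar at (242,271) and the nozzle at (243,287).

Things that could be mistaken for what I want:
- The red lid at top (427,318) with its tap at (466,345). It has the wrong colour.
- The gauges at (173,135) and (401,293).
- The white jar at (577,185).

I choose the clear lid. The mat is at (424,167).

Run:
```python
from h import *
t=cv2.imread("pics/t0.png");s=cv2.imread("pics/s0.png")
a=cv2.resize(t[105:245,125:265],(560,560),interpolation=cv2.INTER_CUBIC)
cv2.imwrite("pics/c0.png",a)
# knob: dark blob
for n,im,(x0,x1,y0,y1) in(("top",t,(170,215,145,185)),("side",s,(180,212,252,282))):
    g=im[y0:y1,x0:x1].max(2)<45
    k,l,st,c=cv2.connectedComponentsWithStats(g.astype(np.uint8))
    i=1+st[1:,4].argmax();print(n,"knob",st[i]+[x0,y0,0,0,0],c[i]+[x0,y0])
    u=c[i]+[x0,y0];print(onz(n,*u,143.5).round(1))
h=cv2.cvtColor(t,cv2.COLOR_BGR2HSV);m=((h[...,0]>8)&(h[...,0]<25)&(h[...,1]>60)&(h[...,2]>120)).astype(np.uint8)
m[:90]=0;m[250:]=0;m[:,:350]=0;m[:,500:]=0
m=cv2.morphologyEx(m,cv2.MORPH_CLOSE,np.ones((5,5)))
cs=max(cv2.findContours(m,0,1)[0],key=cv2.contourArea);P=np.array([onz("top",*q[0],5)[:2] for q in cs])
print("cork",cv2.minEnclosingCircle(P.astype(np.float32)),P.mean(0))
print("pot base proj", )
```

```text
top knob [180 154  20  21 283] [189.78091873 163.71024735]
[533.7 181.5 143.5]
side knob [187 258  16  19 235] [194.79148936 267.4212766 ]
[534.5 184.9 143.5]
cork ((557.3500366210938, -213.57554626464844), 110.566650390625) [ 557.07925546 -212.88974714]
pot base proj
```

View pics/c0.png

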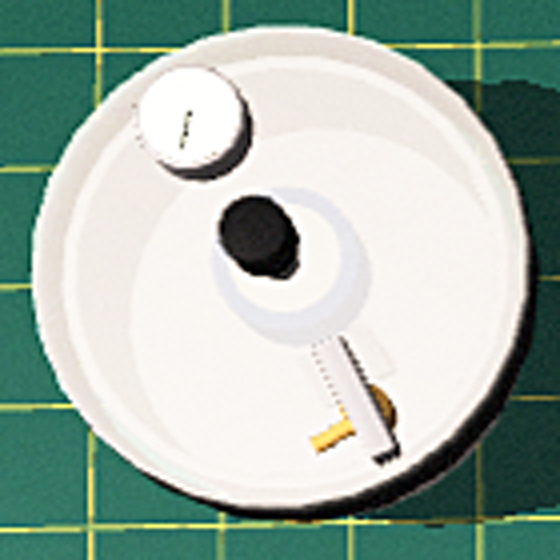

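The crop confirms the choice: clear plate, black knob with its top face at crop (255,230), steel bar running from (327,342) to (384,456) roughly towards the knob, brass nozzle at right angles to it, and the gauge opposite.

Run:
```python
from h import *
f=lambda x,y:(125+(x+.5)/4-.5,105+(y+.5)/4-.5)
T=lambda x,y,z:onz("top",*f(x,y),z)[:2]
k=T(255,230,157);print("knobtop",k)
a,b=T(327,342,148),T(384,456,148);c=(a+b)/2
print("bar",a,b,np.linalg.norm(b-a),c)
print("side bar c",onz("side",242,269.5,148)[:2], "side knob top",onz("side",195,262.5,157)[:2])
# skirt/plate rim outline, upper edge at z=102
R=[T(*q,102) for q in((33,270),(280,28),(528,260),(270,508))];print(np.array(R).round(1))
k=np.array([534,183.5])
d=c-k;print("dist",np.linalg.norm(d),"ang",np.degrees(np.arctan2(d[1],d[0])),"bar ang",np.degrees(np.arctan2(*(b-a)[::-1])))
# two-view triangulations
def tri(u,v):
    c1,d1=ray("top",*u);c2,d2=ray("side",*v)
    A=np.c_[d1,-d2];s=np.linalg.lstsq(A,c2-c1,rcond=None)[0];return (c1+d1*s[0]).round(1),(c2+d2*s[1]).round(1)
print(tri((189.78,163.71),(194.79,267.42)),tri(f(356,399),(242,269.5)))
```

```text
knobtop [532.63001923 180.87710986]
bar [490.35757366 154.99467072] [445.51302049 133.24287144] 49.841495978090435 [467.93529708 144.11877108]
side bar c [466.63729336 148.35803572] side knob top [531.70305119 183.2960212 ]
[[532.3 281.8]
 [632.7 182.7]
 [532.8  81.6]
 [432.9 185.8]]
dist 76.91180769909904 ang -149.20079219725508 bar ang -154.1243485726578
(array([534.7, 182.3, 139.6]), array([536.7, 183.7, 140.4])) (array([469.1, 144.9, 141.7]), array([470.1, 145.5, 142. ]))
```

Emit:
play_rows:
  series:
    - [[0, -0.04, 0], 0, 0.57]
    - [[0, -0.077, 0], 0, 0.57]
    - [[-0.03, -0.077, -0.03], -0.1, 0.57]
    - [[-0.489, -0.077, -0.52], -1.6, 0.57]
    - [[-0.489, -0.077, -0.52], -1.6, 0.57]
    - [[-0.489, -0.077, -0.52], -1.6, 0.57]
    - [[-0.489, -0.077, -0.52], -1.6, 0.57]
    - [[-0.489, -0.077, -0.52], -1.6, 0.57]
    - [[-0.489, -0.077, -0.52], -1.6, 0.57]
    - [[-0.489, -0.077, -0.52], -1.6, 0.57]
    - [[-0.489, -0.077, -0.52], -1.6, 0.57]
    - [[-0.489, -0.077, -0.52], -1.6, 0.57]
    - [[-0.489, -0.077, -0.52], -1.6, 0.57]
    - [[-0.489, -0.077, -0.52], -1.6, 0.57]
    - [[-0.489, -0.077, -0.52], -1.6, 0.57]
    - [[-0.489, -0.077, -0.52], -1.6, 0.57]
    - [[-0.489, -0.077, -0.52], -1.6, 0.57]
    - [[-0.489, -0.077, -0.52], -1.6, 0.57]
    - [[-0.489, -0.077, -0.52], -1.6, 0.57]

```text
clock: 2.0
eef_pos: [467.6, 145.1, 250.4]
eef_rot: [-1.572, 0.001, -1.179]
wrist_force: [0.1, -0.2, -1.0]
finger_gap: 40.5
```

```bash
cat >> h.py <<'E'
def rel(P,zang=None):
    p,R,s=pose(); d=R.T@(np.array(P,float)-p)/1000
    za=np.degrees(np.arctan2(R[1,2],R[0,2]))
    print("clock",s["clock"],"pos",p.round(1),"zang",za.round(1),"gap",round(s["finger_gap"],1),"F",s["wrist_force"].round(1),"q",s["joints"].round(2))
    print("shift",d.round(4),"twist",None if zang is None else -np.radians((zang-za+180)%360-180).round(4),"tilt",R[:,1].round(3))
E
python3 -c "
from h import *
rel((467.5,145.5,250),115.9)"
```

```text
clock 2.0 pos [467.6 145.1 250.4] zang 22.4 gap 40.5 F [ 0.1 -0.2 -1. ] q [ 0.23  0.11  1.57  0.    1.46 -0.17]
shift [-0.0004  0.0004  0.0001] twist -1.631 tilt [-0.001  0.001 -1.   ]
```

Emit:
play_rows:
  series:
    - [[0, 0, 0], -1.631, 0.57]
    - [[0, 0, 0], -1.631, 0.57]
    - [[0, 0, 0], -1.631, 0.57]
    - [[0, 0, 0], -1.631, 0.57]
    - [[0, 0, 0], -1.631, 0.57]
    - [[0, 0, 0], -1.631, 0.57]
    - [[0, 0, 0], -1.631, 0.57]
    - [[0, 0, 0], -1.631, 0.57]
    - [[0, 0, 0], -1.631, 0.57]
    - [[0, 0, 0], -1.631, 0.57]
    - [[0, 0, 0], -1.631, 0.57]
    - [[0, 0.03, 0], -1.631, 0.57]
    - [[0, 0.06, 0], -1.631, 0.57]
    - [[0, 0.085, 0], -1.631, 0.57]
    - [[0, 0.085, 0], -1.631, 0.57]

```text
clock: 3.5
eef_pos: [465.9, 143.7, 163.0]
eef_rot: [-1.569, 0.005, 0.45]
wrist_force: [-0.2, 0.5, -0.2]
finger_gap: 40.8
```

```bash
python3 -c "
from h import *
rel((467.5,145.5,130),115.9)
a=snap('side','s1.png')
p,R,s=pose();print(proj('side',p),proj('top',p))
cv2.imwrite('pics/c1.png',cv2.resize(a[200:350,140:340],(800,600),interpolation=cv2.INTER_CUBIC))"
```

```text
clock 3.5 pos [465.9 143.7 163. ] zang 115.8 gap 40.8 F [-0.2  0.5 -0.2] q [ 0.22  0.17  1.7   0.    1.27 -1.8 ]
shift [0.0024 0.033  0.0009] twist -0.0016 tilt [-0.006 -0.001 -1.   ]
[242.15393016 261.10179466] [211.63559547 202.87994564]
```

View pics/c1.png

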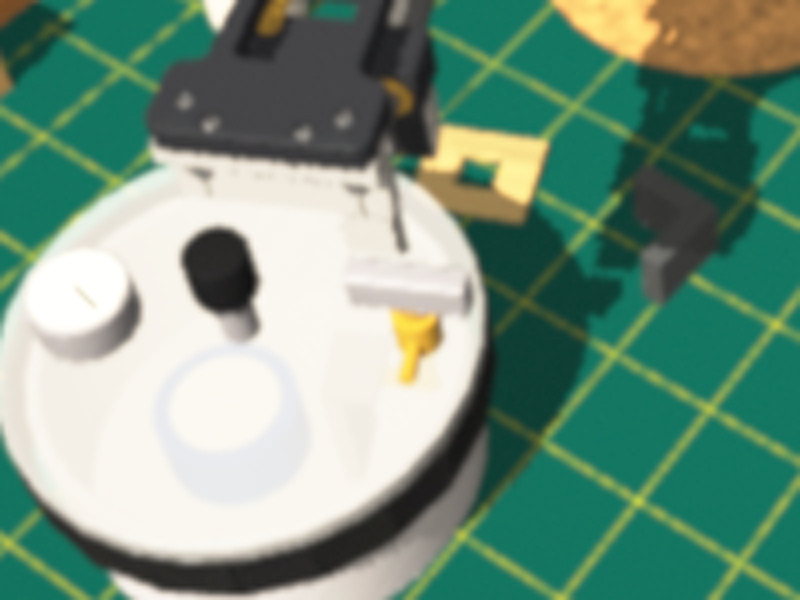

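```bash
python3 -c "
from h import *
p,R,s=pose()
for o in [(0,0,0),(8,0,20),(-8,0,20),(8,0,-20),(-8,0,-20),(0,-30,20),(0,-30,-20),(0,-97,88),(0,-97,-88)]: print(o,((proj('side',p+R@np.array(o))-[140,200])*4).round())
print('gripped bar', [((proj('side',(467.5+25*a*np.cos(.45),145.5+25*a*np.sin(.45),148))-[140,200])*4).round() for a in(-1,1)])
a=snap('top','t1.png')
cv2.imwrite('pics/c2.png',cv2.resize(a[130:250,130:290],(800,600),interpolation=cv2.INTER_CUBIC))"
```

```text
(0, 0, 0) [409. 244.]
(8, 0, 20) [375. 284.]
(-8, 0, 20) [416. 289.]
(8, 0, -20) [402. 202.]
(-8, 0, -20) [441. 206.]
(0, -30, 20) [384. 239.]
(0, -30, -20) [411. 156.]
(0, -97, 88) [298. 283.]
(0, -97, -88) [431. -94.]
gripped bar [array([473., 279.]), array([350., 265.])]
```

View pics/c2.png

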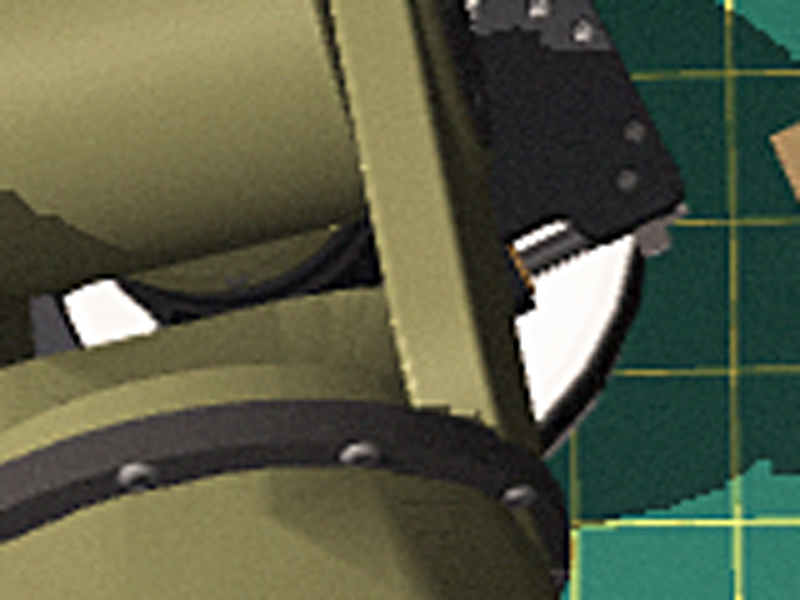

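```bash
python3 -c "
from h import *
a=cv2.imread('pics/s1.png')[235:290,205:275]
a=np.clip((a.astype(float)-120)*2,0,255).astype(np.uint8)
a=cv2.resize(a,(763,600),interpolation=cv2.INTER_CUBIC)
p,R,s=pose()
for o in [(8,0,20),(-8,0,20),(8,0,-20),(-8,0,-20),(0,0,0)]:
    q=((proj('side',p+R@np.array(o))-[205,235]+.5)*10.9).astype(int); cv2.circle(a,tuple(int(v) for v in q),4,(0,0,255),-1)
cv2.imwrite('pics/c3.png',a)"
```

```text
(no output)
```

View pics/c3.png

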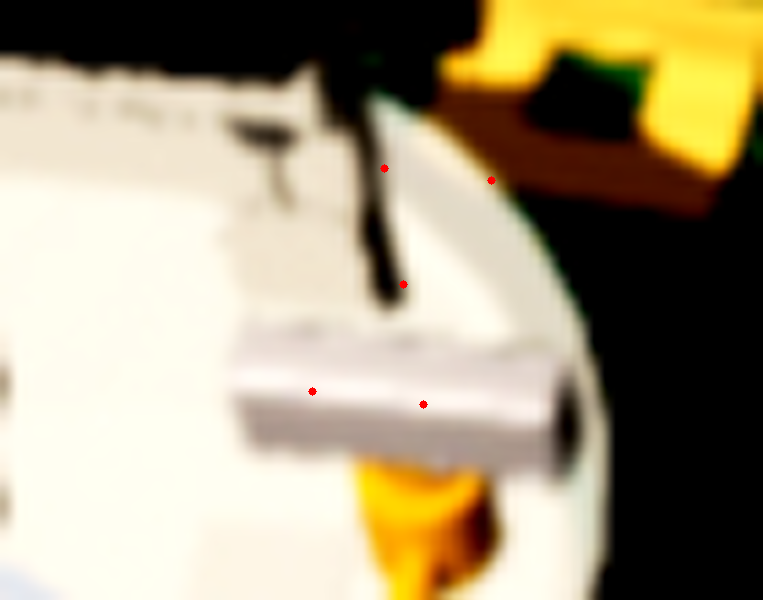

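The side crop shows the bar and a finger whose outline I can't separate from the white lid. I'll take the difference against the first side view to isolate the gripper.

```bash
python3 -c "
from h import *
A=cv2.imread('pics/s1.png').astype(int);B=cv2.imread('pics/s0.png').astype(int)
d=np.clip(np.abs(A-B).max(2)*8,0,255).astype(np.uint8)
s=cv2.imread('pics/s1.png')
v=np.vstack([cv2.resize(x[170:290,150:310],(400,300),interpolation=cv2.INTER_NEAREST) for x in (s,)]+[])
w=cv2.resize(cv2.cvtColor(d,cv2.COLOR_GRAY2BGR)[170:290,150:310],(400,300),interpolation=cv2.INTER_NEAREST)
z=lambda x:cv2.resize(x[235:290,200:270],(400,300),interpolation=cv2.INTER_NEAREST)
cv2.imwrite('pics/c4.png',np.vstack([np.hstack([v,w]),np.hstack([z(s),z(cv2.cvtColor(d,cv2.COLOR_GRAY2BGR))])]))
p,R,st=pose()
for h in (150,163,175,190):print(h,[(R.T@(onz('side',u,v,h)-p)).round(0).tolist() for u,v in((227,262),(241,262))])
"
```

```text
150 [[27.0, 16.0, -6.0], [5.0, 16.0, -9.0]]
163 [[23.0, 3.0, 3.0], [1.0, 3.0, 0.0]]
175 [[19.0, -9.0, 12.0], [-3.0, -9.0, 9.0]]
190 [[13.0, -24.0, 22.0], [-7.0, -24.0, 19.0]]
```

View pics/c4.png

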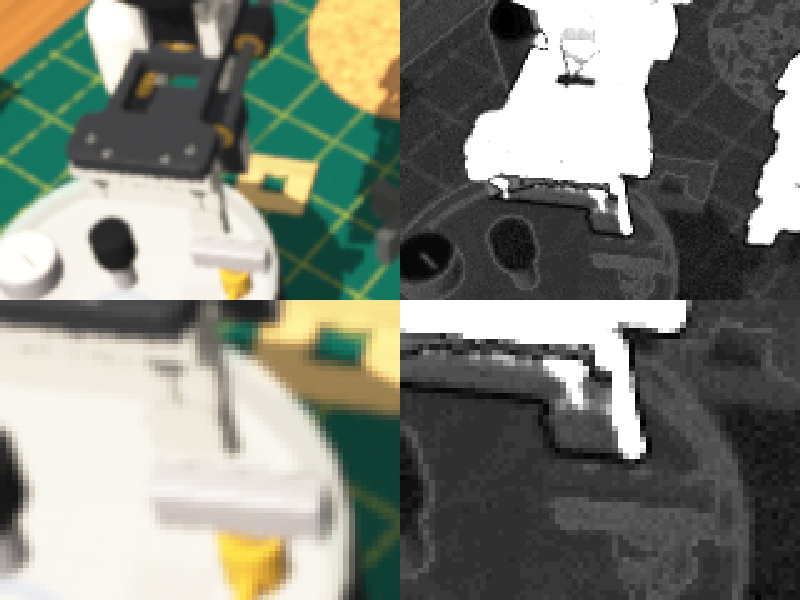

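```bash
python3 -c "
from h import *
rel((467.5,145.5,130),115.9)
A=cv2.imread('pics/s1.png').astype(int);C=snap('side','s2.png').astype(int)
d=np.abs(A-C).max(2)>25;print(d.sum(), np.argwhere(d).min(0) if d.any() else 0,np.argwhere(d).max(0) if d.any() else 0)
B=cv2.imread('pics/s0.png').astype(int)
e=(np.abs(C-B).max(2)>12).astype(np.uint8)[235:290,200:270]
print('\n'.join(''.join('#' if x else '.' for x in r) for r in e))
rel((467.5,145.5,130),115.9)
"
```

```text
clock 3.6 pos [467.7 144.4 166.4] zang 115.8 gap 40.1 F [-0.8  0.2  0.7] q [ 0.22  0.17  1.7   0.    1.27 -1.8 ]
shift [0.0003 0.0364 0.001 ] twist -0.0012 tilt [-0.001  0.001 -1.   ]
7747 [  0 140] [448 639]
#################################################.....................
#################################################.....................
#################################################.....................
######################################...######.......................
.....#################################................................
.##...........#######################.................................
.#........##.........#########.#######................................
.#........#......###..........#.#######...............................
................................#######...............................
........................######...######...............................
........................#######..######...............................
........................#######....####...............................
......................#########.....###
[... 2501 characters left out ...]
...............
......................................................................
......................................................................
......................................................................
......................................................................
......................................................................
......................................................................
......................................................................
clock 3.65 pos [468.1 144.6 167. ] zang 115.8 gap 40.5 F [ 0.7  0.5 -0.3] q [ 0.22  0.17  1.7   0.    1.27 -1.8 ]
shift [-0.0002  0.037   0.001 ] twist -0.0009 tilt [ 0.001  0.001 -1.   ]
```

Emit:
play_rows:
  series:
    - [[0, 0, 0], 0, 0.8]
    - [[0, 0, 0], 0, 0.8]
    - [[0, 0, 0], 0, 0.8]
    - [[0, 0, 0], 0, 0.8]
    - [[0, 0, 0], 0, 0.8]

```text
clock: 4.15
eef_pos: [468.1, 144.7, 167.0]
eef_rot: [-1.57, -0.001, 0.451]
wrist_force: [-0.5, -0.3, 0.3]
finger_gap: 18.9
```

```bash
python3 -c "
from h import *
rel((467.5,145.5,130),115.9)
C=snap('side','s3.png')
z=cv2.resize(C[215:290,195:270],(600,600),interpolation=cv2.INTER_CUBIC)
p,R,s=pose()
for o in [(8,0,10),(-8,0,10),(8,0,-10),(-8,0,-10),(0,0,0)]:
    q=((proj('side',p+R@np.array(o))-[195,215]+.5)*8).astype(int); cv2.circle(z,tuple(int(v) for v in q),4,(0,0,255),-1)
cv2.imwrite('pics/c5.png',z)
"
```

```text
clock 4.15 pos [468.1 144.7 167. ] zang 115.9 gap 18.9 F [-0.5 -0.3  0.3] q [ 0.22  0.17  1.7   0.    1.27 -1.8 ]
shift [-0.0002  0.037   0.0009] twist -0.0009 tilt [ 0.001  0.001 -1.   ]
```

View pics/c5.png

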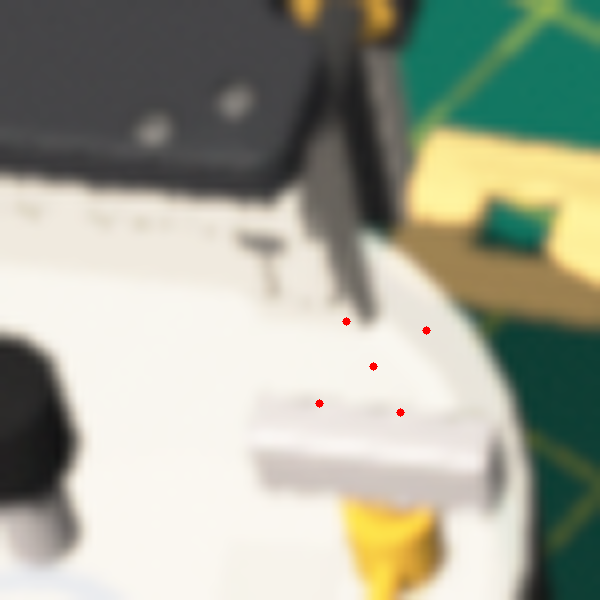

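```bash
python3 -c "
from h import *
p,R,s=pose()
for h in(0,-30,-97,-120):
  for x in(-37.5,37.5):
    for z in(-88,-60,88): print((x,h,z),proj('top',p+R@np.array((x,h,z))).round(0),proj('side',p+R@np.array((x,h,z))).round(0))
for h in(240,260,290):print(h,(R.T@(onz('top',267,171.6,h)-p)).round(), (R.T@(onz('top',247,130,h)-p)).round(), 'side corner',(R.T@(onz('side',237,240,h)-p)).round(),(R.T@(onz('side',177,232,h)-p)).round())
"
```

```text
(-37.5, 0, -88) [275. 198.] [276. 221.]
(-37.5, 0, -60) [258. 206.] [273. 234.]
(-37.5, 0, 88) [168. 251.] [251. 313.]
(37.5, 0, -88) [253. 154.] [232. 216.]
(37.5, 0, -60) [236. 163.] [228. 229.]
(37.5, 0, 88) [147. 206.] [200. 306.]
(-37.5, -30, -88) [274. 194.] [275. 208.]
(-37.5, -30, -60) [256. 202.] [271. 221.]
(-37.5, -30, 88) [163. 249.] [249. 301.]
(37.5, -30, -88) [251. 149.] [230. 204.]
(37.5, -30, -60) [233. 157.] [225. 216.]
(37.5, -30, 88) [141. 202.] [196. 295.]
(-37.5, -97, -88) [271. 184.] [271. 178.]
(-37.5, -97, -60) [252. 193.] [267. 191.]
(-37.5, -97, 88) [150. 243.] [242. 273.]
(37.5, -97, -88) [246. 135.] [223. 173.]
(37.5, -97, -60) [227. 144.] [218. 186.]
(37.5, -97, 88) [126. 193.] [185. 267.]
(-37.5, -120, -88) [269. 180.] [270. 166.]
(-37.5, -120, -60) [250. 189.] [266. 179.]
(-37.5, -120, 88) [145. 241.] [240. 262.]
(37.5, -120, -88) [244. 130.] [220. 162.]
(37.5, -120, -60) [224. 139.] [215. 174.]
(37.5, -120, 88) [120. 189.] [181. 256.]
240 [-15. -73. -92.] [ 51. -73. -94.] side corner [ -9. -73.  18.] [ 80. -73.  15.]
260 [-20. -93. -91.] [ 44. -93. -93.] side corner [-16. -93.  33.] [ 69. -93.  31.]
290 [ -27. -123.  -90.] [  34. -123.  -91.] side corner [ -26. -123.   56.] [  53. -123.   54.]
```

The finger tips look about 25–30 mm higher in the picture than the reported TCP, although the gripper body fits in both views. The finger opening will settle it: I'll go down to the height that is safe by the book, close gently and read the gap.

Emit:
play_rows:
  series:
    - [[0, 0, 0], 0, 0.57]
    - [[0, 0, 0], 0, 0.57]
    - [[0, 0, 0], 0, 0.57]
    - [[0, 0.01, 0.001], 0, 0.57]
    - [[0, 0.02, 0.001], 0, 0.57]
    - [[0, 0.03, 0.001], 0, 0.57]
    - [[0, 0.035, 0.001], 0, 0.57]
    - [[0, 0.036, 0.001], 0, 0.57]
    - [[0, 0.036, 0.001], 0, 0.57]
  squeeze: 10

```text
clock: 5.1
eef_pos: [467.6, 145.6, 130.9]
eef_rot: [-1.57, -0.001, 0.451]
wrist_force: [-0.4, -0.7, 0.1]
finger_gap: 40.5
```

```bash
python3 -c "
from h import *
rel((467.5,145.5,130),115.9)"
```

```text
clock 5.1 pos [467.6 145.6 130.9] zang 115.9 gap 40.5 F [-0.4 -0.7  0.1] q [ 0.23  0.21  1.74  0.    1.19 -1.8 ]
shift [-0.0002  0.0009 -0.0001] twist -0.0008 tilt [ 0.     0.001 -1.   ]
```

Emit:
play_rows:
  series:
    - [[0, 0, 0], 0, 1]
    - [[0, 0, 0], 0, 1]
    - [[0, 0, 0], 0, 1]
    - [[0, 0, 0], 0, 1]
    - [[0, 0, 0], 0, 1]
    - [[0, 0, 0], 0, 1]
    - [[0, 0, 0], 0, 1]
    - [[0, 0, 0], 0, 1]
  squeeze: 10

```text
clock: 5.9
eef_pos: [467.7, 145.6, 130.9]
eef_rot: [-1.57, -0.001, 0.451]
wrist_force: [0.0, -0.1, 0.1]
finger_gap: 0.0
```

```bash
python3 -c "
from h import *
rel((467.5,145.5,130),115.9)"
```

```text
clock 5.9 pos [467.7 145.6 130.9] zang 115.9 gap 0.0 F [ 0.  -0.1  0.1] q [ 0.23  0.21  1.74  0.    1.19 -1.8 ]
shift [-0.0002  0.0009 -0.0001] twist -0.0008 tilt [ 0.     0.001 -1.   ]
```

The fingers shut on nothing, so the tips really are well above the nominal TCP and the picture was right. I'll measure the tip offset from the shut fingers now.

```bash
python3 -c "
from h import *
p,R,s=pose()
C=snap('side','s4.png');B=cv2.imread('pics/s0.png')
T=snap('top','t4.png')
g=C[240:285,215:262].min(2); 
print('cols 215..261, rows 240..')
for i,r in enumerate(g): print(240+i,' '.join('%02d'%min(99,x//3) for x in r[8:40]))
print(p,proj('side',p))
for h in(0,-10,-20,-30):
  print(h,[proj('side',p+R@np.array((x,h,z))).round(1).tolist() for x,z in((8,0),(-8,0),(8,12),(-8,12))])
"
```

```text
cols 215..261, rows 240..
240 23 23 23 23 23 23 23 23 23 23 23 23 23 23 23 22 21 21 21 23 28 33 41 49 52 52 53 53 53 53 51 45
241 23 23 23 23 23 23 23 23 23 23 23 23 23 23 22 20 19 21 23 27 31 32 37 44 47 47 49 50 51 50 47 39
242 23 23 23 23 23 23 23 23 23 23 23 23 23 23 22 19 17 20 24 30 33 32 32 35 37 37 40 42 42 41 38 32
243 23 23 23 23 23 23 23 23 23 23 23 23 23 23 21 17 15 18 25 32 35 32 30 30 30 29 30 30 31 30 28 24
244 23 23 23 23 23 23 24 24 23 23 23 23 23 22 20 15 13 18 26 33 36 33 30 29 28 27 27 27 27 26 23 20
245 23 23 23 23 23 25 27 26 23 23 23 23 23 22 18 13 13 19 27 34 36 34 31 29 28 27 27 27 27 26 23 21
246 23 23 23 23 27 30 31 30 25 23 23 23 22 21 16 12 14 20 28 34 36 34 31 29 28 27 27 27 27 27 25 23
247 23 23 23 26 33 38 37 34 27 23 23 23 22 20 15 11 15 23 29 33 36 35 32 30 29 28 27 27 27 27 27 26
248 23 23 23 28 37 42 39 34 27 23 23 23 22 18 13 12 18 25 30 32 35 35 33 33 34 32 28 27 27 27 27 27
249 23 23 23 27 33 37 34 29 25 23 23 22 21 17 12 15 23 29 30 32 35 36 34 38 45 44 35 28 27 27 27 27
250 23 24 24 24 27 28 27 25 24 23 23 22 20 15 14 19 28 34 31 31 34 35 34 4
[... 3068 characters left out ...]
 79 73 50 30 25 25 25 25 24 24 22 20 17 28 55 75 79 80 80
282 80 79 79 79 79 79 80 80 80 80 80 80 80 79 74 54 32 25 24 24 24 23 22 19 16 14 25 50 73 78 80 80
283 79 79 79 79 79 79 79 79 79 79 79 79 79 78 75 62 37 24 23 23 23 21 20 18 16 14 22 44 68 78 80 80
284 79 78 78 78 78 78 79 79 79 79 79 79 78 78 77 69 44 25 23 23 22 21 19 18 16 15 23 45 68 78 80 80
[467.65784475 145.63204014 130.91511731] [244.04155028 274.23009615]
0 [[239.2, 273.7], [248.9, 274.8], [237.3, 279.8], [247.1, 280.9]]
-10 [[238.3, 270.1], [248.1, 271.2], [236.4, 276.2], [246.3, 277.4]]
-20 [[237.4, 266.4], [247.3, 267.5], [235.5, 272.6], [245.5, 273.7]]
-30 [[236.5, 262.6], [246.5, 263.8], [234.5, 268.8], [244.7, 270.0]]
```

Emit:
play_rows:
  series:
    - [[0, 0, 0], 0, 0.57]
    - [[0, 0, 0], 0, 0.57]
    - [[0, 0, 0], 0, 0.57]
    - [[0, 0, 0], 0, 0.57]
    - [[0, 0.006, 0], 0, 0.57]
    - [[0, 0.012, 0], 0, 0.57]
    - [[0, 0.018, 0], 0, 0.57]
    - [[0, 0.02, 0], 0, 0.57]
    - [[0, 0.02, 0], 0, 0.57]
  squeeze: 10

```text
clock: 6.9
eef_pos: [467.4, 145.6, 110.4]
eef_rot: [-1.57, 0.0, 0.451]
wrist_force: [0.9, 0.9, 0.6]
finger_gap: 40.1
```

Emit:
play_rows:
  series:
    - [[0, 0, 0], 0, 1]
    - [[0, 0, 0], 0, 1]
    - [[0, 0, 0], 0, 1]
    - [[0, 0, 0], 0, 1]
    - [[0, 0, 0], 0, 1]
    - [[0, 0, 0], 0, 1]
    - [[0, 0, 0], 0, 1]
  squeeze: 10

```text
clock: 7.6
eef_pos: [467.5, 145.7, 110.5]
eef_rot: [-1.57, -0.0, 0.451]
wrist_force: [-0.8, 0.4, 1.4]
finger_gap: 11.7
```

```bash
python3 -c "
from h import *
rel((467.5,145.5,111),115.9);print(pose()[2]['moment'])
C=snap('side','s5.png')
z=cv2.resize(C[215:290,195:270],(600,600),interpolation=cv2.INTER_CUBIC)
cv2.imwrite('pics/c6.png',z)"
```

```text
clock 7.6 pos [467.5 145.7 110.5] zang 115.9 gap 11.7 F [-0.8  0.4  1.4] q [ 0.23  0.23  1.76  0.    1.15 -1.8 ]
shift [-0.0001 -0.0005 -0.0001] twist -0.0008 tilt [-0.     0.001 -1.   ]
[ 0.21482313 -0.01503065  0.05368   ]
```

View pics/c6.png

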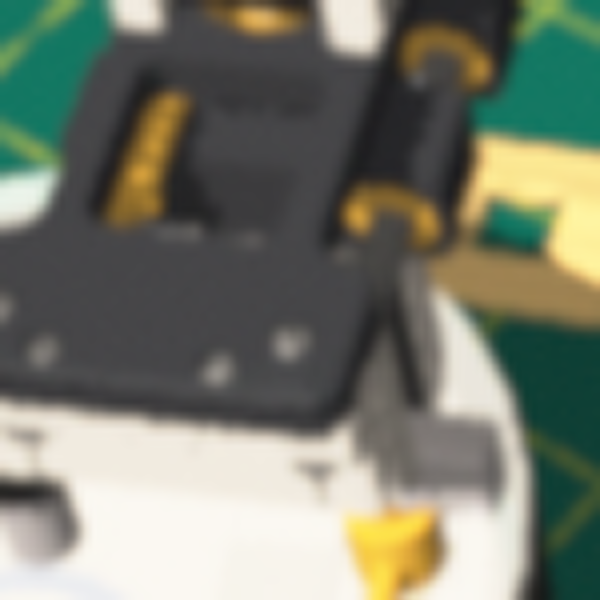

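The gap is 11.7 mm, so the 12 mm bar is gripped, with the tips level with its lower edge and above the nozzle. I'll turn clockwise in two steps and watch the force.

Emit:
play_rows:
  series:
    - [[0, 0, 0], 0, 1]
    - [[0, 0, 0], 0.1, 1]
    - [[0, 0, 0], 0.2, 1]
    - [[0, 0, 0], 0.3, 1]
    - [[0, 0, 0], 0.4, 1]
    - [[0, 0, 0], 0.5, 1]
  squeeze: 15

```text
clock: 8.25
eef_pos: [467.5, 146.2, 110.6]
eef_rot: [-1.569, 0.0, -0.053]
wrist_force: [-1.3, 5.0, 1.4]
finger_gap: 11.5
```

```bash
python3 -c "
from h import *
rel((467.5,145.5,110.5),29.3);print(pose()[2]['moment'])"
```

```text
clock 8.25 pos [467.5 146.2 110.6] zang 87.0 gap 11.5 F [-1.3  5.   1.4] q [ 0.23  0.23  1.76  0.    1.15 -1.29]
shift [ 0.0001  0.0001 -0.0007] twist 1.0067 tilt [-0.     0.002 -1.   ]
[ 0.86861939 -0.04267943  0.09072509]
```

Emit:
play_rows:
  series:
    - [[0, 0, 0], 0.1, 1]
    - [[0, 0, 0], 0.2, 1]
    - [[0, 0, 0], 0.3, 1]
    - [[0, 0, 0], 0.4, 1]
    - [[0, 0, 0], 0.5, 1]
    - [[0, 0, 0], 0.6, 1]
    - [[0, 0, 0], 0.7, 1]
    - [[0, 0, 0], 0.8, 1]
    - [[0, 0, 0], 0.88, 1]
    - [[0, 0, 0], 0.95, 1]
    - [[0, 0, 0], 1.0, 1]
    - [[0, 0, 0], 1.03, 1]
    - [[0, 0, 0], 1.03, 1]

```text
clock: 9.55
eef_pos: [467.6, 146.3, 110.6]
eef_rot: [-1.57, 0.002, -1.083]
wrist_force: [3.9, 3.1, -1.3]
finger_gap: 11.9
```

```bash
python3 -c "
from h import *
rel((467.5,145.5,110.5),29.3);print(pose()[2]['moment'])"
```

```text
clock 9.55 pos [467.6 146.3 110.6] zang 28.0 gap 11.9 F [ 3.9  3.1 -1.3] q [ 0.23  0.23  1.76  0.    1.15 -0.26]
shift [ 0.0007  0.0001 -0.0005] twist -0.0233 tilt [ 0.     0.002 -1.   ]
[ 0.5447129  -0.65592442  0.2818494 ]
```

Emit:
play_rows:
  series:
    - [[0, 0, 0], 0.03, 1]
    - [[0, 0, 0], 0.05, 1]
    - [[0, 0, 0], 0.05, 1]

```text
clock: 9.85
eef_pos: [467.6, 146.5, 110.6]
eef_rot: [-1.57, 0.002, -1.132]
wrist_force: [0.5, 2.9, 0.4]
finger_gap: 12.3
```

```bash
python3 -c "
from h import *
rel((467.5,145.5,110.5),29.3);print(pose()[2]['moment'])"
```

```text
clock 9.85 pos [467.6 146.5 110.6] zang 25.1 gap 12.3 F [0.5 2.9 0.4] q [ 0.23  0.23  1.76  0.    1.15 -0.21]
shift [ 0.0009  0.0001 -0.0005] twist -0.0729 tilt [ 0.     0.002 -1.   ]
[ 0.60350981 -0.23335876  0.32188896]
```

Pushing further only spread the pads (gap 11.5→12.3 mm) and raised the moment, so the tap is at its stop. I'll release with a small opening to stay clear of the knob, rise and look.

Emit:
play_rows:
  series:
    - [[0, 0, 0], 0, 0.6]
    - [[0, 0, 0], 0, 0.6]
    - [[0, 0, 0], 0, 0.6]
    - [[0, 0, 0], 0, 0.6]
    - [[0, -0.02, 0], 0, 0.6]
    - [[0, -0.05, 0], 0, 0.6]
    - [[0, -0.1, 0], 0, 0.6]
    - [[0, -0.12, 0], -0.1, 0.45]
    - [[0, -0.12, 0], -0.3, 0.35]
    - [[0, -0.12, 0], -0.45, 0.35]
    - [[0, -0.12, 0], -0.6, 0.35]
    - [[0, -0.12, 0], -0.75, 0.35]
    - [[0, -0.12, 0], -0.9, 0.35]
    - [[0, -0.12, 0], -1.05, 0.35]
    - [[0, -0.12, 0], -1.2, 0.35]
    - [[0, -0.12, 0], -1.35, 0.35]
    - [[0, -0.12, 0], -1.5, 0.35]
    - [[0, -0.12, 0], -1.64, 0.35]
    - [[0, -0.12, 0], -1.64, 0.35]

```text
clock: 11.75
eef_pos: [467.5, 146.1, 230.5]
eef_rot: [-1.569, -0.001, 0.513]
wrist_force: [-0.1, -0.7, 1.1]
finger_gap: 60.9
```

```bash
python3 -c "
from h import *
rel((527.3,179,170),119.3)
C=snap('side','s6.png')
z=cv2.resize(C[190:340,140:290],(600,600),interpolation=cv2.INTER_CUBIC)
cv2.imwrite('pics/c7.png',z)
k=np.array([467.5,146.]);print([((proj('side',(*(k+25*s*np.array([np.cos(a),np.sin(a)])),148))-[140,190])*4).round() for a in [np.radians(119.3)] for s in(-1,1)])"
```

```text
clock 11.75 pos [467.5 146.1 230.5] zang 119.4 gap 60.9 F [-0.1 -0.7  1.1] q [ 0.23  0.12  1.6   0.    1.42 -1.86]
shift [ 0.0682  0.0606 -0.0009] twist 0.002 tilt [-0.     0.002 -1.   ]
[array([422., 263.]), array([398., 366.])]
```

View pics/c7.png

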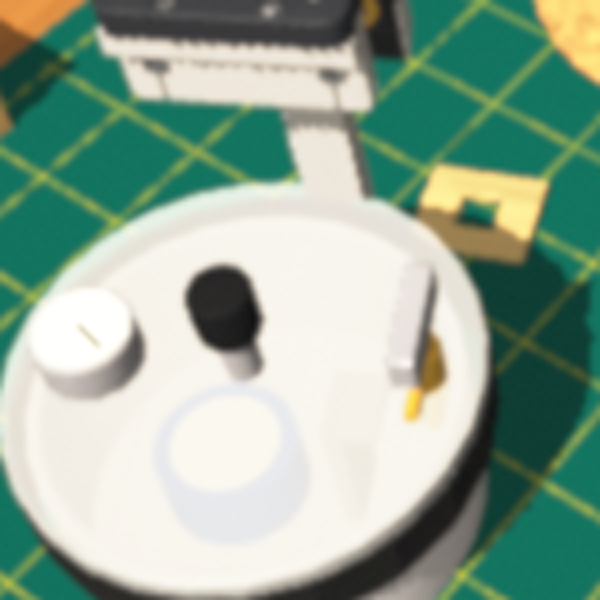

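The bar now lies along the nozzle, from crop (418,262) to (400,365). That matches my prediction of (422,263) to (398,366), so the tap is fully open. The front finger tip is clear at crop (303–370,197), so I'll use it to measure the tip offset.

```bash
python3 -c "
from h import *
p,R,s=pose()
for h in(230,240,250,260,270,280):
  print(h,[(R.T@(onz('side',140+(u-.5)/4+0,190+v/4,h)-p)).round(1).tolist() for u,v in((303,196),(370,198))])
print((proj('side',(532.5,182,157))-[140,190])*4)
"
```

```text
230 [[26.1, 0.6, 9.2], [1.9, 0.6, 8.3]]
240 [[22.4, -9.4, 17.2], [-1.2, -9.4, 16.3]]
250 [[18.8, -19.3, 25.1], [-4.3, -19.4, 24.3]]
260 [[15.2, -29.3, 33.1], [-7.5, -29.4, 32.2]]
270 [[11.6, -39.3, 41.0], [-10.6, -39.4, 40.2]]
280 [[8.0, -49.3, 48.9], [-13.8, -49.3, 48.1]]
[220.83481151 286.88159827]
```

Emit:
play_rows:
  series:
    - [[0.035, 0, -0.001], 0, 0.35]
    - [[0.07, 0, -0.001], 0, 0.35]
    - [[0.07, 0, -0.001], 0, 0.35]
    - [[0.07, 0.04, -0.001], 0, 0.35]
    - [[0.07, 0.065, -0.001], 0, 0.35]
    - [[0.07, 0.08, -0.001], 0, 0.35]
    - [[0.07, 0.09, -0.001], 0, 0.35]
    - [[0.07, 0.1, -0.001], 0, 0.35]
    - [[0.07, 0.1, -0.001], 0, 0.35]
    - [[0.07, 0.1, -0.001], 0, 0.35]

```text
clock: 12.8
eef_pos: [529.2, 179.9, 131.2]
eef_rot: [-1.569, -0.002, 0.513]
wrist_force: [0.3, -0.4, 0.9]
finger_gap: 61.1
```

```bash
python3 -c "
from h import *
rel((529,180,97),119.3)
C=snap('side','s7.png')
z=cv2.resize(C[190:310,140:260],(600,600),interpolation=cv2.INTER_CUBIC)
cv2.imwrite('pics/c8.png',z)"
```

```text
clock 12.8 pos [529.2 179.9 131.2] zang 119.4 gap 61.1 F [ 0.3 -0.4  0.9] q [ 0.26  0.36  1.55  0.    1.24 -1.82]
shift [-0.0002  0.0342  0.0002] twist 0.0012 tilt [ 0.001  0.002 -1.   ]
```

View pics/c8.png

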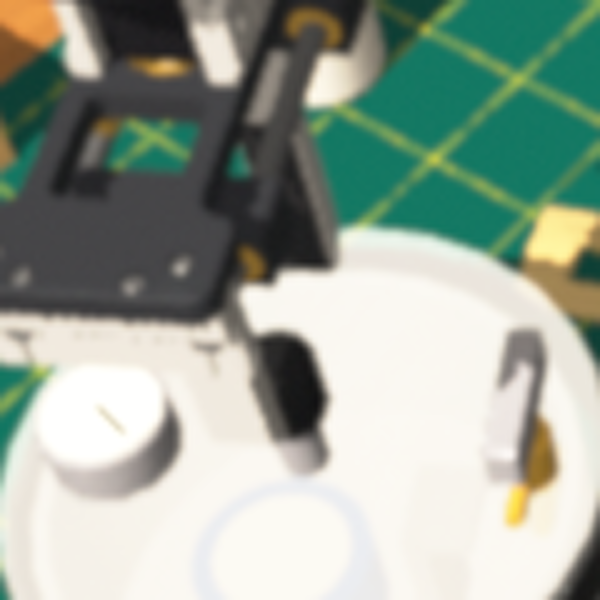

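```bash
python3 -c "
from h import *
p,R,s=pose()
for h in(150,157,162,167):
  print(h,[(R.T@(onz('side',140+(u-2)/5,190+(v-2)/5,h)-p)).round(1).tolist() for u,v in((200,440),(270,447),(290,446))])
print('knob side ctr',[(R.T@(onz('side',u,v,h)-p)).round(1).tolist() for u,v,h in((194.8,267.4,143.5),(195,262.5,157))])
print('knob top ctr',[(R.T@(onz('top',u,v,h)-p)).round(1).tolist() for u,v,h in((189.8,163.7,143.5),(188.7,162.5,157))])
C=cv2.imread('pics/s7.png').min(2)
for r in range(262,286): print(r,' '.join('%02d'%min(99,x//3) for x in C[r,174:208]))
"
```

```text
150 [[23.0, -18.5, 27.2], [0.7, -18.5, 28.2], [-5.4, -18.5, 27.3]]
157 [[20.1, -25.5, 31.8], [-2.0, -25.5, 32.7], [-8.0, -25.5, 31.9]]
162 [[17.9, -30.5, 35.1], [-3.9, -30.5, 36.0], [-9.9, -30.5, 35.2]]
167 [[15.8, -35.5, 38.4], [-5.9, -35.5, 39.3], [-11.8, -35.5, 38.5]]
knob side ctr [[7.0, -12.0, 1.8], [3.8, -25.5, 1.9]]
knob top ctr [[4.6, -12.0, -0.7], [2.7, -25.5, -0.8]]
262 74 74 74 74 74 74 73 69 63 68 73 74 74 73 71 61 45 35 24 16 14 12 10 08 08 08 07 10 24 49 72 79 80 80
263 75 75 74 74 74 74 74 71 65 66 73 74 74 73 72 64 48 35 26 18 13 12 09 08 08 08 07 08 17 39 65 78 80 80
264 76 76 76 75 74 74 74 72 67 67 73 74 74 74 73 65 50 35 27 20 14 11 09 08 08 08 07 08 13 32 59 77 80 80
265 78 78 77 75 74 74 74 73 71 70 73 74 74 74 72 64 47 33 28 23 16 11 09 08 08 08 08 07 09 23 49 72 79 80
266 78 79 78 76 75 74 74 74 73 73 74 74 74 74 73 63 43 31 29 25 18 13 10 08 08 07 08 07 07 16 39 65 78 80
267 78 79 78 77 75 74 74 74 74 74 74 74 74 74 73 66 47 33 30 27 21 14 09 08 07 07 07 07 07 12 32 59 77 80
268 77 79 79 78 76 75 74 74 74 74 74 74 74 74 74 70 56 38 30 28 23 15 09 08 07 07 07 
[... 1122 characters left out ...]
8 78 78 78 79 78 78 77 73 65 62 60 58 55 52 48 42 35 37 54 74 79
280 32 47 68 77 79 79 79 79 79 79 79 79 79 79 80 80 80 80 80 80 78 74 67 63 61 58 55 50 45 38 35 49 70 79
281 38 57 74 78 79 79 79 79 79 79 79 79 80 80 80 80 80 80 80 80 80 77 71 65 62 60 56 52 47 40 38 52 72 79
282 48 67 77 79 79 79 79 79 79 79 79 80 80 80 80 80 80 80 80 80 80 79 74 67 63 61 57 54 49 44 44 59 76 80
283 61 74 78 79 79 79 79 79 79 79 80 80 80 80 80 80 80 80 80 80 80 80 77 71 65 62 58 55 52 51 56 70 78 80
284 72 77 79 79 79 79 79 79 80 80 80 80 80 80 80 80 80 80 80 80 80 80 79 75 70 66 62 61 61 66 73 77 80 80
285 77 79 79 79 79 79 79 80 80 80 80 80 80 80 80 80 80 80 80 80 80 80 80 78 76 74 73 72 74 76 79 80 80 80
```

Emit:
play_rows:
  series:
    - [[-0.005, 0, 0.0], 0, 0.35]
    - [[-0.005, 0.01, 0.0], 0, 0.35]
    - [[-0.005, 0.02, 0.0], 0, 0.35]
    - [[-0.005, 0.027, 0.0], 0, 0.35]
    - [[-0.005, 0.031, 0.0], 0, 0.35]
    - [[-0.005, 0.031, 0.0], 0, 0.35]
    - [[-0.005, 0.031, 0.0], 0, 0.35]
  squeeze: 12

```text
clock: 13.55
eef_pos: [525.1, 177.5, 100.5]
eef_rot: [-1.569, -0.002, 0.513]
wrist_force: [1.3, -0.1, -0.3]
finger_gap: 61.0
```

Emit:
play_rows:
  series:
    - [[0, 0, 0], 0, 0.6]
    - [[0, 0, 0], 0, 0.75]
    - [[0, 0, 0], 0, 1]
    - [[0, 0, 0], 0, 1]
    - [[0, 0, 0], 0, 1]
    - [[0, 0, 0], 0, 1]
    - [[0, 0, 0], 0, 1]
  squeeze: 12

```text
clock: 14.25
eef_pos: [525.1, 177.7, 100.6]
eef_rot: [-1.569, -0.003, 0.513]
wrist_force: [-0.9, 1.4, 1.7]
finger_gap: 27.5
```

```bash
python3 -c "
from h import *
rel((529,180,97),119.3);print(pose()[2]['moment'])"
```

```text
clock 14.25 pos [525.1 177.7 100.6] zang 119.4 gap 27.5 F [-0.9  1.4  1.7] q [ 0.26  0.38  1.59  0.    1.17 -1.83]
shift [0.0045 0.0036 0.0001] twist 0.0013 tilt [ 0.001  0.003 -1.   ]
[ 0.39822133  0.00408298 -0.00389337]
```

The gap is 27.5 mm, so the knob is held. I'll firm up the grip and lift straight up.

Emit:
play_rows:
  series:
    - [[0, 0, 0], 0, 1]
    - [[0, 0, 0], 0, 1]
    - [[0, -0.005, 0], 0, 1]
    - [[0, -0.01, 0], 0, 1]
    - [[0, -0.018, 0], 0, 1]
    - [[0, -0.026, 0], 0, 1]
    - [[0, -0.034, 0], 0, 1]
    - [[0, -0.034, 0], 0, 1]
  squeeze: 45

```text
clock: 15.05
eef_pos: [525.6, 177.7, 136.1]
eef_rot: [-1.57, -0.004, 0.513]
wrist_force: [-0.4, -0.2, -6.3]
finger_gap: 26.3
```

```bash
python3 -c "
from h import *
rel((529,180,97),119.3);print(pose()[2]['moment'])"
```

```text
clock 15.05 pos [525.6 177.7 136.1] zang 119.4 gap 26.3 F [-0.4 -0.2 -6.3] q [ 0.26  0.34  1.56  0.    1.24 -1.83]
shift [0.0039 0.0391 0.0003] twist 0.0012 tilt [ 0.003  0.003 -1.   ]
[ 0.03355034 -0.11262535  0.09209596]
```

Emit:
play_rows:
  series:
    - [[0, -0.02, 0], 0, 1]
    - [[0, -0.05, 0], 0, 1]
    - [[0, -0.08, 0], 0, 1]
    - [[0, -0.09, 0], 0, 1]
    - [[0, -0.09, 0], 0, 1]
    - [[-0.006, -0.09, -0.012], 0.02, 1]
    - [[-0.018, -0.09, -0.036], 0.06, 1]
    - [[-0.032, -0.09, -0.066], 0.11, 1]
    - [[-0.047, -0.09, -0.096], 0.16, 1]
    - [[-0.062, -0.09, -0.126], 0.21, 1]
    - [[-0.077, -0.09, -0.157], 0.26, 1]
    - [[-0.092, -0.09, -0.187], 0.31, 1]
    - [[-0.107, -0.09, -0.218], 0.37, 1]
    - [[-0.122, -0.09, -0.249], 0.43, 1]
    - [[-0.137, -0.09, -0.279], 0.48, 1]
    - [[-0.152, -0.09, -0.31], 0.53, 1]
    - [[-0.164, -0.09, -0.334], 0.57, 1]
    - [[-0.17, -0.09, -0.346], 0.59, 1]
    - [[-0.172, -0.09, -0.35], 0.6, 1]
    - [[-0.172, -0.09, -0.35], 0.6, 1]

```text
clock: 17.05
eef_pos: [546.8, -211.8, 224.0]
eef_rot: [-1.567, -0.002, -0.088]
wrist_force: [-0.4, 0.9, -6.6]
finger_gap: 26.1
```

```bash
python3 -c "
from h import *
rel((547.9,-212.2,150),85)
C=snap('side','s8.png');T=snap('top','t8.png')
a=cv2.resize(C,(400,300));b=cv2.resize(T,(400,300))
z=cv2.resize(C[60:260,230:430],(400,400),interpolation=cv2.INTER_CUBIC);w=cv2.resize(T[80:280,320:520],(400,400),interpolation=cv2.INTER_CUBIC)
cv2.imwrite('pics/c9.png',np.hstack([z,w]))"
```

```text
clock 17.05 pos [ 546.8 -211.8  224. ] zang 85.0 gap 26.1 F [-0.4  0.9 -6.6] q [-0.43  0.35  1.34  0.    1.45 -1.92]
shift [ 0.001   0.074  -0.0006] twist -0.0005 tilt [ 0.002  0.004 -1.   ]
```

View pics/c9.png

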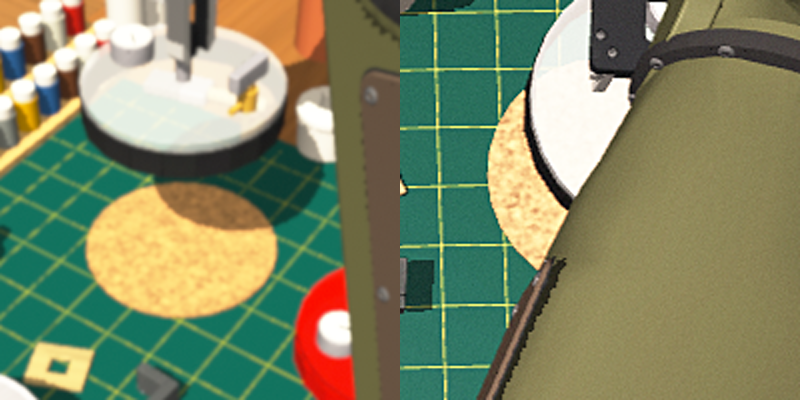

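The lid is held level over the mat, with the tap still across (in line with the nozzle). One numeric check of its centring follows.

```bash
python3 -c "
from h import *
th=np.linspace(0,2*np.pi,720)
def ext(cx,cy):
    z0=224-38.6
    P=np.array([proj('side',(cx+101*np.cos(t),cy+101*np.sin(t),z)) for t in th for z in(z0,z0+40)])
    Q=np.array([proj('top',(cx+101*np.cos(t),cy+101*np.sin(t),z)) for t in th for z in(z0,z0+40)])
    return P[:,0].min(),P[:,0].max(),P[:,1].max(),Q[:,0].min()
for c in((557.2,-213),(562.2,-213),(557.2,-208)):print(c,np.round(ext(*c),1))
C=cv2.imread('pics/s8.png');print(C[106,264:276].min(1),C[106,368:382].min(1))
m=C[120:160,315:325].max(2).mean(1);print(m.round())
T=cv2.imread('pics/t8.png')
for r in(145,155,160):print(r,T[r,374:398].max(1))
"
```

```text
(557.2, -213) [269.3 373.7 148.4 380.7]Traceback (most recent call last):
  File "<string>", line 9, in <module>
    for c in((557.2,-213),(562.2,-213),(557.2,-208)):print(c,np.round(ext(*c),1))
                                                                      ~~~^^^^
  File "<string>", line 6, in ext
    P=np.array([proj('side',(cx+101*np.cos(t),cy+101*np.sin(t),z)) for t in th for z in(z0,z0+40)])
                ~~~~^^^^^^^^^^^^^^^^^^^^^^^^^^^^^^^^^^^^^^^^^^^^^^
  File "h.py", line 12, in proj
    K,R,t=cam(n); q=K@(R@np.array(P,float)+t); return q[:2]/q[2]
          ~~~^^^
  File "h.py", line 5, in cam
    p=manip.camera_params(n); K=np.array(p["K"],float); R=cv2.Rodrigues(np.array(p["rvec"],float))[0]; t=np.array(p["tvec"],float).ravel()
ValueError: time passes only in moves, steps and waits
```

Predicted for a centred lid: columns 269.3/373.7, bottom row 148. Seen: 270/374, row 149. It is centred to about 2 mm, so I'll lower it. The foot should touch at TCP z ≈ 43.6.

Emit:
play_rows:
  series:
    - [[0.001, 0.03, 0], 0, 1]
    - [[0.001, 0.07, 0], 0, 1]
    - [[0.001, 0.11, 0], 0, 1]
    - [[0.001, 0.14, 0], 0, 1]
    - [[0.001, 0.155, 0], 0, 1]
    - [[0.001, 0.163, 0], 0, 1]
    - [[0.001, 0.168, 0], 0, 1]
    - [[0.001, 0.171, 0], 0, 1]
    - [[0.001, 0.173, 0], 0, 1]
    - [[0.001, 0.173, 0], 0, 1]

```text
clock: 18.15
eef_pos: [548.8, -210.6, 52.1]
eef_rot: [-1.567, -0.003, -0.086]
wrist_force: [-0.4, 0.3, -7.0]
finger_gap: 26.2
```

```bash
python3 -c "
from h import *
rel((547.9,-212.2,43.6),85)"
```

```text
clock 18.15 pos [ 548.8 -210.6   52.1] zang 85.1 gap 26.2 F [-0.4  0.3 -7. ] q [-0.43  0.5   1.53  0.01  1.1  -1.92]
shift [-0.0008  0.0085 -0.0017] twist 0.0012 tilt [ 0.004  0.003 -1.   ]
```

Emit:
play_rows:
  series:
    - [[-0.001, 0.002, -0.0015], 0, 1]
    - [[-0.001, 0.004, -0.0015], 0, 1]
    - [[-0.001, 0.006, -0.0015], 0, 1]
    - [[-0.001, 0.007, -0.0015], 0, 1]
    - [[-0.001, 0.008, -0.0015], 0, 1]
    - [[-0.001, 0.008, -0.0015], 0, 1]

```text
clock: 18.75
eef_pos: [547.7, -211.9, 44.0]
eef_rot: [-1.567, -0.003, -0.086]
wrist_force: [0.1, 0.2, -6.4]
finger_gap: 26.2
```

Not yet touching: the full weight still hangs on the wrist. I'll lower millimetre by millimetre.

Emit:
play_rows:
  series:
    - [[0, 0.001, 0], 0, 1]
    - [[0, 0.001, 0], 0, 1]
    - [[0, 0.002, 0], 0, 1]
    - [[0, 0.002, 0], 0, 1]

```text
clock: 19.15
eef_pos: [548.0, -211.9, 43.5]
eef_rot: [-1.568, -0.004, -0.086]
wrist_force: [-7.9, 3.8, 11.2]
finger_gap: 26.2
```

Contact made (+11 N). I'll ease off slightly, open, let it settle, then rise straight up.

Emit:
play_rows:
  series:
    - [[0, -0.0007, 0], 0, 1]
    - [[0, -0.0007, 0], 0, 1]
  squeeze: 10

```text
clock: 19.35
eef_pos: [548.1, -212.0, 44.2]
eef_rot: [-1.568, -0.005, -0.086]
wrist_force: [0.6, -0.6, -5.8]
finger_gap: 27.4
```

Emit:
play_rows:
  series:
    - [[0, 0, 0], 0, 0.6]
    - [[0, 0, 0], 0, 0.4]
    - [[0, 0, 0], 0, 0.35]
    - [[0, 0, 0], 0, 0.35]
    - [[0, 0, 0], 0, 0.35]
    - [[0, -0.02, 0], 0, 0.35]
    - [[0, -0.05, 0], 0, 0.35]
    - [[0, -0.1, 0], 0, 0.35]
    - [[0, -0.15, 0], 0, 0.35]
    - [[0, -0.2, 0], 0, 0.35]
    - [[0, -0.2, 0], 0, 0.35]

```text
clock: 20.45
eef_pos: [548.9, -213.4, 251.6]
eef_rot: [-1.571, -0.015, -0.086]
wrist_force: [-0.7, 0.1, -0.1]
finger_gap: 61.0
```

```bash
python3 -c "
from h import *
rel((260,-350,250),85)"
```

```text
clock 20.45 pos [ 548.9 -213.4  251.6] zang 85.1 gap 61.0 F [-0.7  0.1 -0.1] q [-0.44  0.33  1.3   0.    1.5  -1.92]
shift [-0.2761 -0.0025 -0.1609] twist 0.0013 tilt [ 0.015 -0.002 -1.   ]
```

Emit:
play_rows:
  series:
    - [[-0.04, -0.02, 0.03], 0, 0.35]
    - [[-0.15, -0.04, 0.35], 0, 0.35]
    - [[-0.15, -0.04, 0.35], 0, 0.35]
    - [[-0.15, -0.04, 0.35], 0, 0.35]
    - [[-0.15, -0.04, 0.35], 0, 0.35]
    - [[-0.15, -0.04, 0.35], 0, 0.35]
    - [[-0.15, -0.04, 0.35], 0, 0.35]
    - [[-0.15, -0.04, 0.35], 0, 0.35]
    - [[-0.15, -0.04, 0.35], 0, 0.35]
    - [[-0.15, -0.04, 0.35], 0, 0.35]
    - [[-0.15, -0.04, 0.35], 0, 0.35]

```text
clock: 21.55
eef_pos: [429.1, 147.4, 288.8]
eef_rot: [-1.572, -0.015, -0.087]
wrist_force: [-0.7, 0.7, 0.4]
finger_gap: 60.6
```

```bash
python3 -c "
from h import *
T=snap('top','t9.png')
x0,y0=340,85
g=(T[y0:260,x0:520].max(2)<45).astype(np.uint8)
k,l,st,c=cv2.connectedComponentsWithStats(g)
for i in range(1,k):
    if st[i,4]>60: u=c[i]+[x0,y0];print(st[i]+[x0,y0,0,0,0],u,onz('top',*u,86.5).round(1))
h=cv2.cvtColor(T,cv2.COLOR_BGR2HSV)
cv2.imwrite('pics/c10.png',np.hstack([cv2.resize(T[80:260,330:510],(400,400),interpolation=cv2.INTER_CUBIC),cv2.resize(T,(400,400))]))"
```

```text
[426 146  18  20 245] [434.34693878 155.28979592] [ 556.  -215.    86.5]
[370 164  83  59 308] [400.49025974 206.01623377] [ 470.7 -154.2   86.5]
```

The viewer limit is reached, so I'll make the last check by number. The top view puts the knob at (556.0,−215.0), and the mat centre is (557.2,−213.2). I'll cross-check height with the side view, then hand in.

```bash
python3 -c "
from h import *
C=snap('side','s9.png')
u=proj('side',(556,-215,86.5));print('pred',u)
x0,y0=int(u[0])-20,int(u[1])-20
g=(C[y0:y0+40,x0:x0+40].max(2)<45).astype(np.uint8)
k,l,st,c=cv2.connectedComponentsWithStats(g)
for i in range(1,k):
    if st[i,4]>40:
        v=c[i]+[x0,y0];print(st[i],v,onz('side',*v,86.5).round(1))
        c1,d1=ray('top',434.35,155.29);c2,d2=ray('side',*v);s=np.linalg.lstsq(np.c_[d1,-d2],c2-c1,rcond=None)[0];print('tri',(c1+d1*s[0]).round(1),(c2+d2*s[1]).round(1))
rel((429,147,289),85)"
```

```text
pred [322.51022437 153.84142586]
[ 15  15   9  14 106] [321.05660377 154.72641509] [ 557.  -210.8   86.5]
tri [ 557.3 -216.1   82. ] [ 559.7 -214.8   82.4]
clock 21.65 pos [429.2 147.2 288.9] zang 85.0 gap 61.1 F [ 0.2  0.7 -1.3] q [ 0.25  0.01  1.6  -0.01  1.53 -1.23]
shift [-0.0002 -0.0001 -0.0002] twist -0.0004 tilt [ 0.015 -0.002 -1.   ]
```

```bash
python3 -c "
from cell import manip
print(manip.sign_off())"
```

```text
the job is handed in; nothing more can be done
None
```

I opened the vent tap clockwise to its stop, lifted the lid off by its knob and set it down on the cork mat. The job was handed in at about 21.7 s with the arm well clear.

- **Tap:** at the end of the turn the pads began to spread on the bar (gap 11.5 to 12.3 mm) and the moment rose. The side picture then showed the bar in line with the nozzle, within about 2° of a full quarter turn.
- **Lid:** it was lifted only after that. Its weight read about 6.5 N on the wrist, and it hung level. It was lowered until it touched (about 11 N), eased back up about 0.7 mm, then released.
- **Last checks:** the top view puts the knob at (556, −215), and the mat centre measured (557, −213), so it is about 2 mm off centre. The side view gives (557, −211). Triangulated knob height was 82 mm against 86.5 expected; the same method also read about 4 mm low while the lid was on the pot, so I take it as seated.

**What disagreed:** the finger tips were really about 20–30 mm higher than the reported TCP, and a few millimetres to one side along the tool's x. The first try at the bar closed on nothing because of this, so I corrected from the pictures and the finger gap.

**Not checked:** the last picture was saved but not viewed, because the viewing limit was used up, so the final check was by numbers only. I also did not look at the tap again once the lid was down; it was last seen open while the lid hung over the mat.

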